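# Clamp a try square across a tile for marking out

## Robot

A 6-joint arm with a two-finger parallel gripper is mounted at the origin on a cart in front of the work surface, level with it; the furniture and walls round the work are solid. World frame = base frame: x ahead of the robot, y to its left, z up, the work surface at z = 0. Lengths are in m, angles in rad, forces in N, time in s.
With the tool pointing down it reaches from about 0.35 to 0.875 m from the base axis. Payload 4.2 kg.
Tool frame: the origin (TCP) lies between the finger pads; the fingertips stand 22 mm ahead of it and the grasp point (between the pads) lies 3 mm ahead of it; z points along the fingers, y is the line along which they close (so a half turn about z gives the same grasp; the last joint's range is limited). The gripper opens to 85 mm and grips with 20 to 120 N. Pads are 22 mm wide; open, the fingers measure 114 mm over their backs; the gripper's body (76 mm by 85 mm) begins 54 mm behind the grasp point. The pads swing forward as they close: fully open they stand 13 mm farther back than shut.
Start: joints at [-0.999, 0.385, 0.008, 0, -1.194, -0.259], TCP at [0.192, -0.595, 0.253] pointing down, gripper open.
Joint ranges: [-3.14, 3.14], [-1.21, 2.06], [-1.07, 1.41], [-3.16, 2.05], [-2.99, -0.16], [-3.1, 3.1]. Speed limits (rad/s): [2.79, 2.79, 3.14, 3.14, 3.14, 3.14].

## Interface

Orientations are given as a unit quaternion [w, x, y, z].
In Python, from rig import manip gives the robot as it stands. Calls block until the motion is done:
- manip.move_ptp(position, orientation): joint-space move of the TCP to a pose.
- manip.line_to(position, orientation=None, speed=0.15): straight line of the TCP; orientation=None keeps the orientation; speed is the mean speed in m/s.
- manip.goto_joints(angles): joint-space move.
- manip.command_gripper(opening, strength=None): finger opening in m; strength is the grip in N (None keeps the last); returns when the fingers have stopped.
- manip.wait(seconds).
- manip.inverse_kinematics(position, orientation): joint angles nearest the present ones, or None.
- manip.capture(name): name is "scene" or "top"; returns a dict with "image" (420x560x3 uint8, red, green, blue), "fx", "fy", "cx", "cy" (pixels), "position" and "attitude" of the camera in the world. Camera axes: x right, y down, z forward; pixel columns grow to the right and rows downward; lengths in m; the calibration is good to about 2 mm. A picture is of the moment at which its call begins. There is no depth.
A pose or a line that the arm cannot do raises manip.PlanningError and nothing moves.
- manip.finish_job(): hands the job in; it is judged then, once.
Readings, each from a call of its own:
- manip.current_time_s(): time.
- manip.current_joint_pos(): joint angles.
- manip.current_joint_velocities(): joint speeds.
- manip.current_joint_torque(): joint torques, N m.
- manip.current_ee_pos(): TCP position.
- manip.current_tool_rot(): TCP orientation.
- manip.current_force(): force on the tool from outside, world axes, zero at the start.
- manip.current_moment(): the same for the moment, N m.
- manip.current_opening(): finger opening in m.
- manip.current_finger_force(): force on a finger pad.
Only numpy, scipy, OpenCV 4.12 (cv2) and the standard library are available. Lean on these libraries where they do the work, as an engineer would, in place of code of your own. Each camera call takes 0.05 s, during which the arm holds its last target. There are 200 camera calls.

## Task

Get the tile ready for scribing a square line: lift the red-handled lever of the hold-down all the way up, slide the try square up until its wooden stock is flush along the tile's front edge with the steel blade lying across the tile below the middle of the foot, then push the lever all the way down, past its dead centre, so that it stays locked and the foot clamps the blade. Leave the tile home against its two metal stops and the other things on the table where they are.

Things in the scene. Friction and masses are not known exactly. Their poses are not given: they have to be found in the camera images.
- hold_down: Marking-out board fixed to the table, plywood 355 (x) x 210 (y) x 18 mm. Origin: centre of its underside; x points from its front to its rear, z up. At the rear a column (x = 156 mm) carries a grey head, 30 to 36 mm wide, reaching forward over the tile: underside 65 mm, top 160 mm above the table. The vertical presser bar with the foot is at x = 67.5, y = 0.
- rear_stop (a point): Middle of the front face of the 11 mm high aluminium stop along the board's rear, at the board's top (x = 122.5 mm, z = 18 mm in the board's frame).
- side_stop (a point): Point on the inner face of the 11 mm high aluminium stop along the board's left side, at the board's top (y = +90 mm, z = 18 mm in the board's frame).
- lever_pin (a point): Pivot of the lever, in the head at x = 67.5, y = 0, z = 147 mm of the board's frame; the pin runs along the board's y. A toggle link joins the lever to the presser bar. The lever's rod is a 9 mm round bar.
- presser_lever (a joint): Lever angle, rad. 0: down on its stop (rod points to the board's front, 15 deg below level), 1.25: fully up. Dead centre 0.2: below it the foot spring holds the lever down (about 3 N up at the handle frees it). Fully up the foot is lifted 18 mm and stays. Going down on the blade it stiffens from 0.65, needs about 4 N at the handle and springs back if let go before dead centre. Starts down.
- lever_grip (a point): Centre of the lever's handle: a red plastic cross bar 16 mm thick and 38 mm long (along the board's y), on the end of the rod, 85 mm from the pin. Free all round: handle or rod can be lifted from below with fingertips slanted in from the side, pinched, or pressed from above.
- presser_foot: The foot: round steel disc with a rubber pad, 24 mm across, sprung (6000 N/m) on the presser bar; presses with about 20 N on the bare tile, 30 N on the blade. Origin at the middle of the pad's underside.
- foot_pad (a point): Middle of the underside of the foot's pad.
- tile: Loose unglazed terracotta tile 200 (x) x 180 (y) x 7 mm, 0.6 kg, on the board; origin at the centre of its underside, axes as the board's. Its rear and left edges lie at the two stops, within 2 mm. Its front edge is at x = -100 mm.
- tile_edge (a point): Middle of the tile's front edge, half way up.
- try_square: Loose try square, 0.18 kg. Wooden stock: x -60 to +60, y +86 to +104, z 0 to 16 mm. Steel blade: x -40 to -8, from the stock to y = -104, z 7 to 9 mm, so that it lies on the 7 mm tile while the stock is on the board. Laid correctly its yaw is the board's + pi/2 (y to the board's front). It starts askew, stock in front of the tile, blade's end on the tile but short of the foot.
- stock_face (a point): Middle of the stock's inner face (the one on the blade's side, which is to bear on the tile), 8 mm above its underside.
- blade_mark (a point): Point on the blade's top, on its centre line, 145 mm from the stock's inner face: below the middle of the foot when the square is right. Axes as the square's.
- pencil: Yellow pencil, 170 mm long, on the table left of the board; bystander.
- wooden_rib: Flat wooden throwing rib, 99 x 55 x 6 mm, on the table right of the board; bystander.
- test_tile_1: Small glaze test tile with a blue patch, 63 x 40 x 8 mm, on the table left of the board; bystander.

How it is judged:
By the outcome, as a careful person would: the job done as asked, in the order asked, and still so for the second after the job is handed in, with the robot touching nothing.
It also fails if it takes over 64 s, if anything falls off the work surface, if the arm or the gripper's body presses on something with over 40 N, if the wrist force passes 120 N, or if a joint passes its speed limit or range.

## Working session

There is one attempt and no reset: what is moved stays moved. The work goes in short steps, each a Python script; the robot and the scene stay as the last script left them, time stands still between calls to the robot, and variables do not carry over. Pictures are saved under pics/ and viewed, at most 10 in all, crops included, and the job is handed in when it is done.

```bash
mkdir -p pics; ls; python3 - <<'E'
from rig import manip
import cv2,pickle
for n in("scene","top"):
    c=manip.capture(n); cv2.imwrite(f"pics/{n}0.png",c["image"][:,:,::-1]); pickle.dump(c,open(f"{n}0.pkl","wb"))
    print(n,[c[k] for k in("fx","fy","cx","cy","position","attitude")])
print(manip.current_time_s(),manip.current_tool_rot())
E
```

```text
pics
scene [390.5479580397383, 390.5479580397383, 277.59010470254384, 210.44161370296553, array([-0.11222859, -0.78330164,  0.53521816]), array([-0.47322461,  0.76094809, -0.37008574,  0.24505715])]
top [387.0250843708539, 387.0250843708539, 280.6942923519134, 208.89542013150336, array([ 0.3958491 , -0.25759531,  1.11173874]), array([ 0.04254199, -0.70393303,  0.70675329, -0.05628725])]
0.1 [-2.13483966e-04 -1.55677750e-01  9.87807403e-01  9.62990724e-04]
```

View pics/scene0.png

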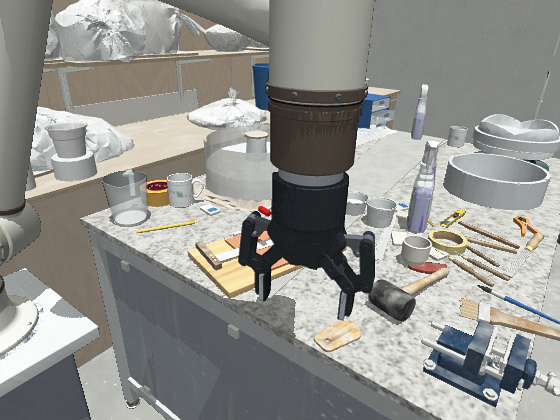

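View pics/top0.png

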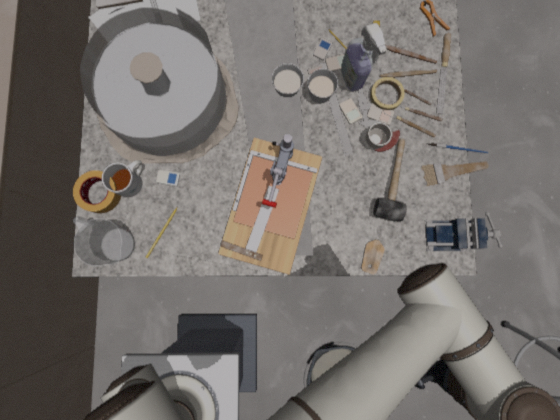

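The top view shows the board at about cols 220-322, rows 138-272, the lever grip at (269,204) and the stock at about (241,250). I'll enlarge that area.

```bash
cat > h.py <<'E'
import numpy as np,pickle,cv2
from scipy.spatial.transform import Rotation as R
def Rq(q): return R.from_quat(np.r_[q[1:],q[0]])
def q_(r): x=r.as_quat(); return np.r_[x[3],x[:3]]
def pix2w(c,uv,z):
    d=Rq(c["attitude"]).apply([(uv[0]-c["cx"])/c["fx"],(uv[1]-c["cy"])/c["fy"],1])
    p=np.array(c["position"]); return p+d*(z-p[2])/d[2]
def w2pix(c,p):
    v=Rq(c["attitude"]).inv().apply(np.array(p)-c["position"]); return np.array([c["cx"]+c["fx"]*v[0]/v[2],c["cy"]+c["fy"]*v[1]/v[2]])
def crop(c,x0,x1,y0,y1,s,name):
    cv2.imwrite(name,cv2.resize(np.ascontiguousarray(c["image"][y0:y1,x0:x1,::-1]),None,fx=s,fy=s,interpolation=cv2.INTER_CUBIC))
E
python3 - <<'E'
from h import *
c=pickle.load(open("top0.pkl","rb")); crop(c,210,335,130,280,4,"pics/c0.png")
E
```

```text
(no output)
```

View pics/c0.png

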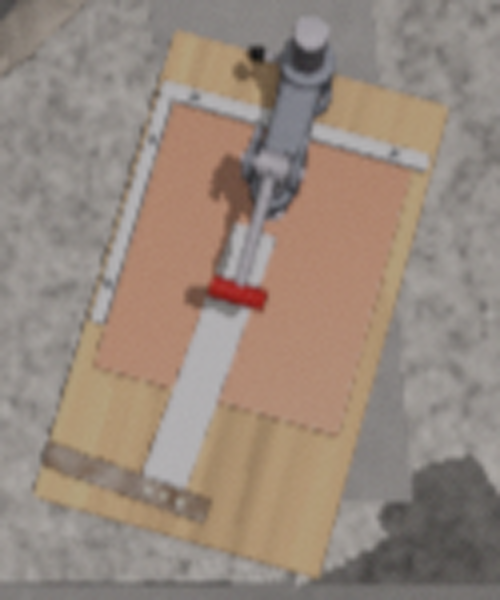

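The crop shows board corners at (175,30), (448,105), (320,577) and (36,493). The blade runs from (165,480) to (254,230), the stock's inner edge from (47,442) to (212,492), and the red grip is at (238,292).

```bash
cat >> h.py <<'E'
def cp(x,y,x0=210,y0=130,s=4): return ((x+.5)/s-.5+x0,(y+.5)/s-.5+y0)
def fit(model,meas):  # 2D rigid: meas = R model + t
    m=np.array(model)[:,:2];w=np.array(meas)[:,:2];mc=m.mean(0);wc=w.mean(0);a=m-mc;b=w-wc
    th=np.arctan2((a[:,0]*b[:,1]-a[:,1]*b[:,0]).sum(),(a*b).sum());
    M=np.array([[np.cos(th),-np.sin(th)],[np.sin(th),np.cos(th)]]);t=wc-M@mc
    return th,t,np.linalg.norm(w-(m@M.T+t),axis=1)
E
python3 - <<'E'
from h import *
c=pickle.load(open("top0.pkl","rb")); s=pickle.load(open("scene0.pkl","rb"))
W=[pix2w(c,cp(*p),.018) for p in[(175,30),(448,105),(320,577),(36,493)]]
th,t,e=fit([(.1775,.105),(.1775,-.105),(-.1775,-.105),(-.1775,.105)],W); print("board",th,t,e)
def tob(p): return R.from_euler('z',-th).apply(np.r_[np.array(p)[:2]-t,p[2]])
B=lambda p:R.from_euler('z',th).apply(p)+np.r_[t,0]
a=np.radians(15)
print("grip",B([.0675-.085*np.cos(a),0,.147-.085*np.sin(a)]),"meas",pix2w(c,cp(238,292),.125))
for p in[(255,164)]:print("pin",B([.0675,0,.147]),pix2w(c,cp(268,162),.147))
for n,p,z in[("blade",(235,222),.027),("blade",(274,238),.027),("bl_root",(145,473),.027),("",(185,487),.027),("stock",(47,442),.034),("",(212,492),.034),("",(203,522),.034),("",(40,465),.034),
 ("tileFL",(95,367),.025),("tileFR",(338,435),.025),("tileRL",(172,103),.025),("tileRR",(414,170),.025)]:
    print(n,np.round(tob(pix2w(c,cp(*p),z)),4))
# scene check
for b in[(.1775,.105,.018),(-.1775,.105,.018),(-.1775,-.105,.018)]: print(w2pix(s,B(b)))
E
```

```text
board -0.27861011869435676 [ 0.56510912 -0.25202126] [0.00253959 0.00253469 0.00143276 0.00359174]
grip [ 0.55106856 -0.24800496  0.12500038] meas [ 0.5511756  -0.24743638  0.125     ]
pin [ 0.63000622 -0.27058508  0.147     ] [ 0.63166    -0.26690322  0.147     ]
blade [0.0479 0.0217 0.027 ]
blade [ 0.0444 -0.0082  0.027 ]
bl_root [-0.1405  0.0331  0.027 ]
 [-0.1423  0.0036  0.027 ]
stock [-0.1385  0.1039  0.034 ]
 [-0.1407 -0.0156  0.034 ]
 [-0.1621 -0.0153  0.034 ]
 [-0.155  0.104  0.034]
tileFL [-0.0787  0.0881  0.025 ]
tileFR [-0.0784 -0.0894  0.025 ]
tileRL [0.1201 0.0896 0.025 ]
tileRR [ 0.1202 -0.0916  0.025 ]
[296.15483387 214.94355047]
[186.21838598 250.1562657 ]
[228.86506929 292.93810618]
```

The board fits at yaw -0.279 with its centre at (0.565, -0.252), and the grip is within 1 mm of where it should be. The square needs about +62 mm in x, -20 mm in y and +3° of yaw. First I'll pinch the handle by its ends and raise it along its arc.

```bash
cat >> h.py <<'E'
TH=-0.2786; T=np.array([0.56511,-0.25202])
def B(p): return R.from_euler('z',TH).apply(np.array(p,float))+np.r_[T,0]
def tob(p): return R.from_euler('z',-TH).apply(np.r_[np.array(p)[:2]-T,p[2]])
def down(yaw): # tool z down, tool y axis along world yaw
    y=np.array([np.cos(yaw),np.sin(yaw),0]);z=np.array([0,0,-1.]);x=np.cross(y,z)
    return q_(R.from_matrix(np.c_[x,y,z]))
def best(m,pos,yaw):
    k=[]
    for a in(yaw,yaw+np.pi):
        j=m.inverse_kinematics(pos,down(a))
        if j is not None:k.append((abs(np.array(j)-m.current_joint_pos()).max(),a,np.round(j,2)))
    k.sort(key=lambda t:t[0]);print(k);return down(k[0][1])
def grip(a): a=a-np.radians(15);return B([.0675-.085*np.cos(a),0,.147+.085*np.sin(a)])
E
python3 - <<'E'
from h import *
from rig import manip as m
up=np.array([0,0,.003])
g=grip(0); q=best(m,g+up*40,TH+np.pi/2)
m.move_ptp(g+up*40,q); print(m.current_time_s())
m.command_gripper(.07,30); m.line_to(g+up,speed=.15); m.command_gripper(.03,30)
print(m.current_opening(),m.current_finger_force(),m.current_force(),tob(m.current_ee_pos()),m.current_time_s())
if m.current_opening()>.034:
  for a in np.linspace(.15,1.26,8):
    m.line_to(grip(a)+up,speed=.12); print(round(a,2),m.current_force().round(1),tob(m.current_ee_pos()).round(4),round(m.current_opening(),4))
print(m.current_time_s())
E
```

```text
[(np.float64(1.4355104544087705), 1.2921963267948966, array([-0.16,  0.36, -0.06,  0.  , -1.16, -1.69])), (np.float64(1.7060821991810224), 4.43378898038469, array([-0.16,  0.36, -0.06,  0.  , -1.16,  1.45]))]
1.9167
0.03726069530801373 31.510912477970123 [0.59201605 5.84724764 5.10897705] [-0.01415931  0.00094513  0.12927251] 3.5417
0.15 [ 3.2  4.6 -1.1] [-0.0165  0.001   0.1407] 0.0374
0.31 [ 2.2  5.  -0.8] [-0.0172  0.0009  0.1541] 0.0374
0.47 [1.3 6.4 1. ] [-0.0157  0.001   0.1675] 0.0374
0.63 [0.6 5.5 0.2] [-0.0123  0.0009  0.18  ] 0.0374
0.78 [ 0.5  5.  -0.6] [-0.0067  0.0009  0.1921] 0.0373
0.94 [-0.5  5.8  0.4] [0.0008 0.0008 0.2033] 0.0376
1.1 [-0.4  7.1  0.2] [0.01   0.0008 0.213 ] 0.0372
1.26 [-0.8  6.2 -0.1] [0.0209 0.0008 0.2214] 0.0369
5.6083
```

```bash
python3 - <<'E'
from h import *
from rig import manip as m
up=np.array([0,0,.003])
m.line_to(grip(1.29)+up,speed=.1); print(m.current_force().round(1))
m.command_gripper(.07); p=m.current_ee_pos(); m.line_to(p+[0,0,.06],speed=.2)
m.move_ptp(B([-.2,.04,.25]),best(m,B([-.2,.04,.25]),TH)); 
c=m.capture("top"); pickle.dump(c,open("top1.pkl","wb")); s=m.capture("scene"); pickle.dump(s,open("scene1.pkl","wb"))
crop(c,210,335,130,280,4,"pics/t1.png"); crop(s,180,340,180,310,4,"pics/s1.png"); 
a=np.hstack([cv2.resize(cv2.imread("pics/t1.png"),(416,500)),cv2.resize(cv2.imread("pics/s1.png"),(384,312)) if 0 else cv2.copyMakeBorder(cv2.resize(cv2.imread("pics/s1.png"),(384,312)),0,188,0,0,0)])
cv2.imwrite("pics/m1.png",a); print(m.current_time_s())
E
```

```text
[-1.4  6.3 -0.7]
[(np.float64(1.403943748374871), 2.862992653589793, array([ 0.  ,  0.02, -0.47,  0.  , -1.08, -0.28])), (np.float64(4.5455364019646645), -0.2786, array([ 0.  ,  0.02, -0.47,  0.  , -1.08,  2.86]))]
8.0917
```

View pics/m1.png

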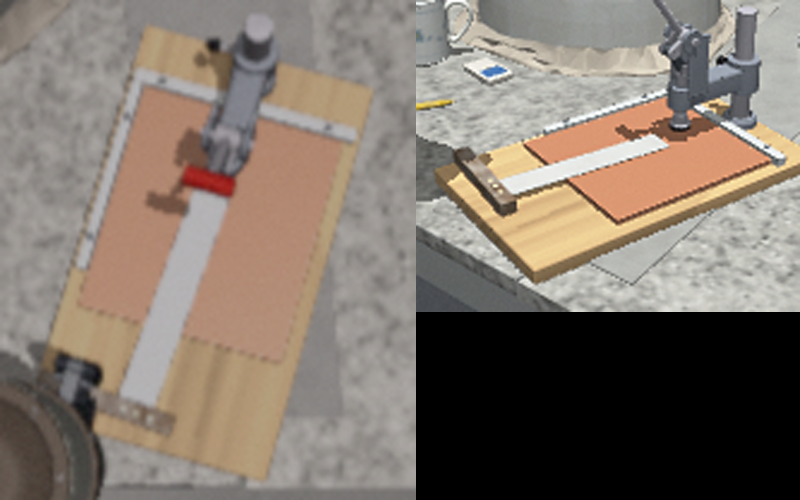

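The lever is fully up and the foot is lifted clear. Next I'll fit the square's pose, pinch the stock beside the blade and slide it.

```bash
python3 - <<'E'
from h import *
from rig import manip as m
mod=[(-8,-104),(-40,-104),(-8,86),(-40,86),(60,86),(-60,86),(-60,104),(60,104)]
meas=[(.0479,.0217),(.0444,-.0082),(-.1405,.0331),(-.1423,.0036),(-.1385,.1039),(-.1407,-.0156),(-.1621,-.0153),(-.155,.104)]
th,t,e=fit(np.array(mod)/1000,meas); print(th-np.pi/2,t,e.round(4))
d=th-np.pi/2
def sq(x,y,th=th,t=t): return np.r_[t+R.from_euler('z',th).apply([x,y,0])[:2],0]
# target: origin y .0245, stock face x -.0775 -> origin x=.0085
tt=np.array([.0085,.0245])
gx,gy=.030,.095
p0=B(sq(gx,gy)); h=np.array([0,0,.0495])
q0=best(m,p0+h,TH+d); 
m.line_to(p0+h+[0,0,.06],q0,speed=.2); m.command_gripper(.05,40); m.line_to(p0+h,speed=.12)
print("F",m.current_force().round(1)); m.command_gripper(.01,40)
print(m.current_opening(),m.current_finger_force(),m.current_force().round(1),m.current_time_s())
if m.current_opening()>.015:
    # rotate in place + move, first stop 4 mm short
    qn=m.current_tool_rot(); dz=R.from_euler('z',-d); q1=q_(dz*Rq(q0))
    def tgt(back): return B(sq(gx,gy,np.pi/2,tt-[back,0]))+h
    for b in(.045,.025,.004): m.line_to(tgt(b),q1,speed=.06); print(m.current_force().round(1),tob(m.current_ee_pos()).round(4))
    c=m.capture("top"); pickle.dump(c,open("top2.pkl","wb")); s=m.capture("scene"); pickle.dump(s,open("scene2.pkl","wb"))
    print(m.current_opening())
    crop(s,180,340,180,310,5,"pics/s2.png")
print(m.current_time_s())
E
```

```text
-0.06184001818160878 [-0.05469059  0.03771964] [0.0018 0.0023 0.002  0.0009 0.0019 0.0037 0.0004 0.0002]
[(np.float64(0.5211515992566134), np.float64(2.8011526354081844), array([ 0.04,  0.39, -0.63,  0.  , -0.56, -0.38])), (np.float64(3.0400683849593713), np.float64(-0.3404400181816088), array([ 0.04,  0.39, -0.63,  0.  , -0.56,  2.76]))]
F [-0.6  0.   0.4]
0.016753551484413806 40.90155780315399 [-0.4  0.5  5.6] 10.3833
[-0.6 -0.8  5.9] [-0.1307  0.0543  0.0504]
[-0.7 -0.9  5.8] [-0.1106  0.0544  0.0504]
[-0.7 -1.4  5.2] [-0.0896  0.0544  0.0504]
0.016232475779088013
12.0333
```

View pics/s2.png

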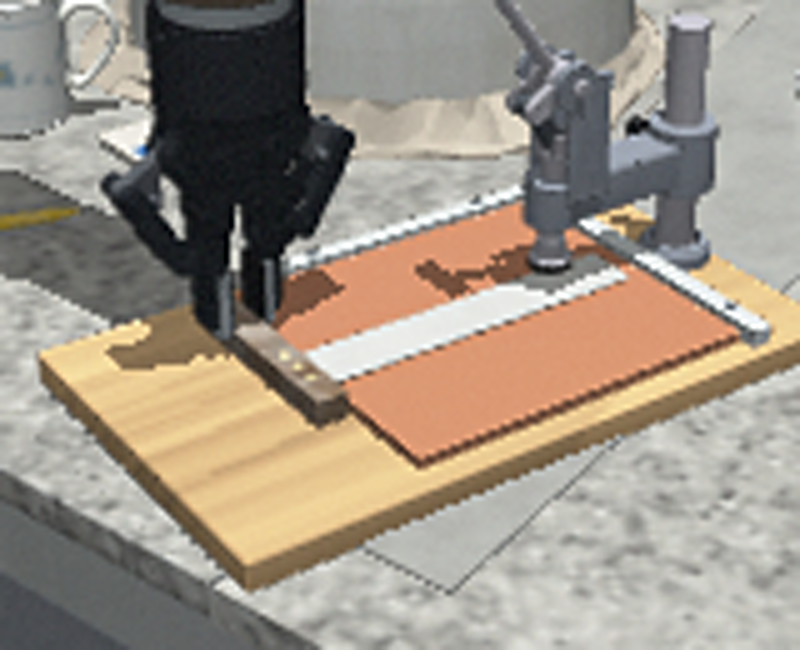

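The stock is almost at the tile edge, the blade passes under the foot and the tile is still in place. I'll close the gap while watching the force.

```bash
python3 - <<'E'
from h import *
from rig import manip as m
ux=R.from_euler('z',TH).apply([1,0,0])
def fb(): return R.from_euler('z',-TH).apply(m.current_force())
f0=fb(); p=m.current_ee_pos(); z=.0495
def base(b): return B([-.0865-b,.0545,z])
for b in np.arange(.003,-.0061,-.001):
    m.line_to(base(b),speed=.03); f=fb()-f0; print(round(b,4),f.round(1),tob(m.current_ee_pos()).round(4))
    if f[0]<-9: break
print(m.current_moment().round(2))
m.command_gripper(.045); m.line_to(m.current_ee_pos()+[0,0,.1],speed=.25)
q=m.current_tool_rot()
m.line_to(B([-.21,.05,.15]),speed=.3)
c=m.capture("top"); pickle.dump(c,open("top3.pkl","wb")); s=m.capture("scene"); pickle.dump(s,open("scene3.pkl","wb"))
crop(c,210,335,130,280,4,"pics/t3.png");print(m.current_time_s())
E
```

```text
0.003 [-1.9  0.1  1.2] [-0.0896  0.0544  0.0504]
0.002 [-5.2  0.2  4.6] [-0.0894  0.0544  0.0504]
0.001 [-3.5  0.9  4.5] [-0.0886  0.0543  0.0504]
0.0 [-5.8  1.3  4.5] [-0.0877  0.0542  0.0504]
-0.001 [-5.8  1.1  6.3] [-0.0871  0.0542  0.0504]
-0.002 [-8.3  2.9  7.6] [-0.087   0.0542  0.0504]
-0.003 [-8.6  1.6  8.4] [-0.0865  0.0541  0.0504]
-0.004 [-9.   3.3  9.8] [-0.0861  0.0541  0.0504]
-0.005 [-12.5   3.1  12.2] [-0.086   0.0541  0.0504]
[ 1.76  2.92 -0.05]
15.9
```

View pics/t3.png

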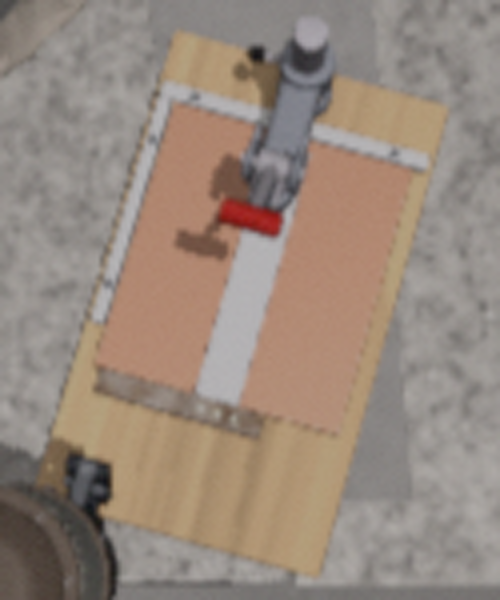

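The stock lies along the tile edge. I'll measure the blade and stock edges in a rectified view, then push squarely on the middle of the stock.

```bash
cat >> h.py <<'E'
def prof(c,pts):
    uv=np.array([w2pix(c,B(p)) for p in pts],np.float32)
    return cv2.remap(c["image"],uv[:,0].reshape(1,-1),uv[:,1].reshape(1,-1),cv2.INTER_LINEAR)[0].astype(float)
def blade(c,xs):
    out=[]
    ys=np.arange(-.04,.04,.0005)
    for x in xs:
        b=prof(c,[(x,y,.027) for y in ys])[:,2]; k=b>(np.median(np.sort(b)[:40])+np.sort(b)[-20])/2
        i=np.where(k)[0]; out.append((round(x,3),round(ys[i[0]],4),round(ys[i[-1]],4)))
    return out
E
cat > meas.py <<'E'
from h import *
import sys
c=pickle.load(open(sys.argv[1],"rb"))
print("blade",blade(c,[-.07,-.06,-.05,-.04,-.03,-.02,-.01]))
xs=np.arange(-.12,-.05,.0005)
for y in(.075,.06,.045,-.015,-.025,-.05,-.07): # front edge of tile/stock outer: red-blue saturation step
    p=prof(c,[(x,y,.030) for x in xs]); s=p[:,0]-p[:,2]; g=cv2.GaussianBlur(p.mean(1).reshape(1,-1),(9,1),2)[0]; d=np.gradient(g); o=np.argsort(-abs(d))
    print(y,"edges",[ (round(xs[i],4),round(d[i],1)) for i in range(1,len(xs)-1) if abs(d[i])>2 and abs(d[i])>=abs(d[i-1]) and abs(d[i])>abs(d[i+1])])
E
python3 meas.py top3.pkl
python3 - <<'E'
from h import *
from rig import manip as m
def fb(): return R.from_euler('z',-TH).apply(m.current_force())
q=best(m,m.current_ee_pos(),TH)
m.line_to(B([-.155,.022,.10]),q,speed=.25); m.command_gripper(0,40); m.line_to(B([-.145,.022,.046]),speed=.15)
f0=fb(); print(m.current_force().round(1))
x=-.130;m.line_to(B([x,.022,.046]),speed=.08)
while x<-.085:
    f=fb()-f0
    if f[0]<-1: print(round(x,4),f.round(1),tob(m.current_ee_pos()).round(4))
    if f[0]<-14: break
    x+=.001; m.line_to(B([x,.022,.046]),speed=.04)
m.line_to(B([-.15,.022,.046]),speed=.15);m.line_to(B([-.21,.05,.15]),speed=.3)
c=m.capture("top"); pickle.dump(c,open("top4.pkl","wb")); s=m.capture("scene"); pickle.dump(s,open("scene4.pkl","wb"))
print(m.current_time_s())
E
python3 meas.py top4.pkl
```

```text
blade [(-0.07, np.float64(-0.0155), np.float64(0.0155)), (-0.06, np.float64(-0.016), np.float64(0.016)), (-0.05, np.float64(-0.0155), np.float64(0.0155)), (-0.04, np.float64(-0.016), np.float64(0.015)), (-0.03, np.float64(-0.016), np.float64(0.0155)), (-0.02, np.float64(-0.016), np.float64(0.015)), (-0.01, np.float64(-0.0165), np.float64(0.016))]
0.075 edges [(np.float64(-0.0965), np.float64(-5.3)), (np.float64(-0.076), np.float64(2.8))]
0.06 edges [(np.float64(-0.0975), np.float64(-3.1))]
0.045 edges [(np.float64(-0.0975), np.float64(-2.5)), (np.float64(-0.0765), np.float64(2.5))]
-0.015 edges [(np.float64(-0.0975), np.float64(-2.7)), (np.float64(-0.091), np.float64(2.1)), (np.float64(-0.085), np.float64(-2.7)), (np.float64(-0.079), np.float64(4.1))]
-0.025 edges [(np.float64(-0.098), np.float64(-3.9)), (np.float64(-0.077), np.float64(3.8))]
-0.05 edges []
-0.07 edges []
[(np.float64(0.00044137521933962365), 2.862992653589793, array([ 0.04,  0.13, -0.65,  0.  , -0.79, -0.31])), (np.float64(3.141826980787063), -0.2786, array([ 0.04,  0.13, -0.65,  0.  , -0.79,  2.83]))]
[ 0.5 -0.  -0
[... 688 characters left out ...]
0.016), np.float64(0.0155)), (-0.02, np.float64(-0.016), np.float64(0.015)), (-0.01, np.float64(-0.0165), np.float64(0.016))]
0.075 edges [(np.float64(-0.0965), np.float64(-5.0)), (np.float64(-0.0755), np.float64(2.5))]
0.06 edges [(np.float64(-0.098), np.float64(-3.2)), (np.float64(-0.0755), np.float64(2.1))]
0.045 edges [(np.float64(-0.098), np.float64(-2.6)), (np.float64(-0.0935), np.float64(2.1)), (np.float64(-0.077), np.float64(2.1))]
-0.015 edges [(np.float64(-0.0975), np.float64(-2.5)), (np.float64(-0.085), np.float64(-2.8)), (np.float64(-0.079), np.float64(4.5))]
-0.025 edges [(np.float64(-0.098), np.float64(-3.9)), (np.float64(-0.077), np.float64(3.9))]
-0.05 edges []
-0.07 edges []
```

The square is seated (rigid contact, blade centred on y=0 and parallel to the board). Now the lever goes down.

```bash
python3 - <<'E'
from h import *
from rig import manip as m
up=np.array([0,0,.003])+R.from_euler('z',TH).apply([0,.0012,0])
g=grip(1.25)+up; q=best(m,g+[0,0,.06],TH+np.pi/2)
m.line_to(B([-.15,.03,.28]),speed=.3)
m.move_ptp(g+[0,0,.06],q); m.command_gripper(.07,40); m.line_to(g,speed=.15); m.command_gripper(.03,40)
print(m.current_opening(),m.current_force().round(1),m.current_time_s())
if m.current_opening()>.034:
  for a in np.r_[np.linspace(1.1,.2,7),.1,0,-.03,-.06]:
    m.line_to(grip(a)+up,speed=.1); print(round(a,2),m.current_force().round(1),tob(m.current_ee_pos()).round(4),round(m.current_opening(),4))
print(m.current_time_s())
E
```

```text
[(np.float64(1.3742075362099642), 1.2921963267948966, array([-0.16,  0.39,  0.09,  0.  , -1.27, -1.69])), (np.float64(1.7673851173798292), 4.43378898038469, array([-0.16,  0.39,  0.09,  0.  , -1.27,  1.45]))]
0.03737017982535996 [-2.4  0.2  3.1] 29.4
1.1 [-1.5  0.8  4.3] [0.011  0.0011 0.2143] 0.0372
0.95 [-1.4 -0.6  4.7] [0.002  0.0011 0.2043] 0.037
0.8 [ 0.4 -1.   1.7] [-0.0052  0.0011  0.1935] 0.037
0.65 [ 0.7 -0.6  4.3] [-0.0104  0.0011  0.1829] 0.0366
0.5 [ 1.5 -1.   4.5] [-0.0143  0.0012  0.1708] 0.0368
0.35 [ 2.6 -2.7  3.8] [-0.0165  0.0012  0.1579] 0.0371
0.2 [ 2.5 -3.2  1.8] [-0.017   0.0012  0.1447] 0.037
0.1 [ 2.7 -2.8  1.4] [-0.0163  0.0012  0.1361] 0.0373
0.0 [-0.  -1.5  4.9] [-0.0148  0.0012  0.1286] 0.0371
-0.03 [-4.4  1.7 15.4] [-0.0147  0.0012  0.1283] 0.037
-0.06 [-8.1  5.4 26. ] [-0.0146  0.0011  0.1281] 0.0374
32.325
```

On its stop. I'll release, retreat and check.

```bash
python3 - <<'E'
from h import *
from rig import manip as m
m.line_to(grip(0)+[0,0,.003],speed=.05)
m.command_gripper(.07); m.line_to(m.current_ee_pos()+[0,0,.1],speed=.2)
m.line_to(B([-.21,.05,.22]),speed=.3); m.wait(.3)
c=m.capture("top"); pickle.dump(c,open("top5.pkl","wb")); s=m.capture("scene")
crop(c,210,335,130,280,4,"pics/t5.png");crop(s,180,340,180,310,4,"pics/s5.png")
a=np.hstack([cv2.resize(cv2.imread("pics/t5.png"),(400,480)),cv2.copyMakeBorder(cv2.resize(cv2.imread("pics/s5.png"),(400,325)),0,155,0,0,0)])
cv2.imwrite("pics/m5.png",a); print(m.current_time_s(),m.current_force().round(1))
E
python3 meas.py top5.pkl
```

```text
34.8667 [-0.   0.   0.6]
blade [(-0.07, np.float64(-0.0155), np.float64(0.015)), (-0.06, np.float64(-0.016), np.float64(0.016)), (-0.05, np.float64(-0.0155), np.float64(0.0155)), (-0.04, np.float64(-0.0165), np.float64(0.015)), (-0.03, np.float64(-0.016), np.float64(0.0155)), (-0.02, np.float64(-0.0165), np.float64(0.015)), (-0.01, np.float64(-0.04), np.float64(0.002))]
0.075 edges [(np.float64(-0.0965), np.float64(-4.7)), (np.float64(-0.076), np.float64(2.3))]
0.06 edges [(np.float64(-0.098), np.float64(-3.2))]
0.045 edges [(np.float64(-0.0975), np.float64(-2.5)), (np.float64(-0.0765), np.float64(2.5))]
-0.015 edges [(np.float64(-0.0975), np.float64(-2.8)), (np.float64(-0.085), np.float64(-2.9)), (np.float64(-0.0785), np.float64(4.5))]
-0.025 edges [(np.float64(-0.098), np.float64(-3.8)), (np.float64(-0.077), np.float64(3.4))]
-0.05 edges []
-0.07 edges []
```

View pics/m5.png

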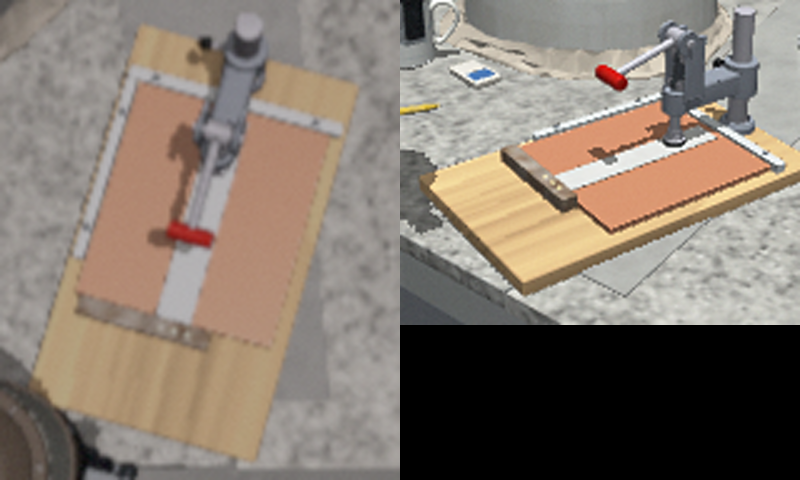

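The lever is down and stays there, the foot is on the blade, the stock is flush and the tile is home. I'm handing it in.

```bash
python3 -c "
from rig import manip
print(manip.finish_job())"
```

```text
the job is handed in; nothing more can be done
None
```

The job is handed in after about 35 s of the 64 s: the lever is locked down with the foot clamping the blade, the stock is flush on the tile's front edge, and the tile is home against its stops, as the last camera check before hand-in showed.

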